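Press a seized plug out of a flanged housing tube

TASK

Take the orange-handled drift out of its wooden stand, feel its tip into the mouth of the flanged tube held in the blue clamp, and with it push the seized brass plug down and out of the tube so that the plug drops into the red tray. The tube is only lightly held in rubber-lined jaws: it may give a little, but press gently and never shove it down through the jaws. Then put the drift back upright and fully home in the same hole, let go of it, keep the gripper out of the tray, and leave the other things on the bench where they are.

Things in the scene. Friction and masses are not known exactly. Their poses are not given: they have to be found in the camera images.
- drift: Drift (push rod), upright in the stand's middle hole. Origin at the centre of its lower tip, z up the rod. Steel shank 12 mm in diameter, 78 mm long, tip chamfered 1 mm; dark collar 30 mm in diameter from 78 to 84 mm above the tip; orange square handle 20 x 20 mm from 84 to 142 mm, faces square to its x and y axes. About 0.16 kg. Home, the collar rests on the stand's top.
- stand: Plywood punch stand, fixed to the bench, 60 mm (x) by 110 mm (y), 95 mm tall. Origin on the bench under its centre. Its two outer holes (10 mm) are empty.
- stand_hole (a point): Centre of the mouth of the stand's middle hole, at its top face, 95 mm above the bench; z up. The hole is 16 mm wide, countersunk to 22 mm, through a 14 mm thick top; the drift's tip hangs free below it.
- clamp: Blue two-post bench clamp, fixed. Origin on the bench midway between its posts (at y = -68 and +68 mm, 24 mm wide in y, 62 mm in x). Two rubber-lined jaws, 18 mm thick with a 26 mm gap, run along its y axis and hold an aluminium tube upright: 26 mm outside, oblong flange 56 x 96 (y) x 8 mm on top, bore 15 mm all through, mouth countersunk to 18 mm.
- jaw_mid (a point): Midpoint between the tops of the jaws, 102 mm above the bench; y along the jaws, z up. The tube's axis crosses the y axis of this point anywhere from -20 to +20 mm: the tube's own place is not measured, find it by sight or feel. The flat top of its flange is 24 mm above this point, its lower end 44 mm below it.
- tube (a joint): How far the tube has been pushed down in its jaws, in m: 0 as clamped, negative downward; sprung, about 1.5 N per mm after the first 1.3 N; shoved too far at -0.012. A plug being pushed drags the tube down with it by the plug's friction.
- tray: Red catch tray, fixed on the bench under the tube, 150 (x) x 96 x 26 mm, origin under its centre. The brass plug (13 mm in diameter, 22 mm long, 28 g) sticks unmeasured in the tube, its top 24 to 36 mm below the flange's top, gripped by roughly 6 to 13 N of dry friction; it falls free once its top is about 8 mm above the tube's lower end.
- wrench: Bystander: steel wrench, 160 mm long, lying on the bench; leave it.
- can: Bystander: spray can, 52 mm in diameter, 150 mm tall, standing; leave it.
- stop_button: Bystander: grey stop-button box 70 x 70 mm with a red dome, 68 mm tall; leave it.
- oilstone: Bystander: brick-red sharpening stone 110 x 45 x 22 mm, lying; leave it.
Not all that is in view belongs to the job. What is shaped like the clamp but purple or turquoise is not meant.

How it is judged:
By the outcome, as a careful person would: the job done as asked, in the order asked, and still so for the second after the job is handed in, with the robot touching nothing.
It also fails if it takes over 72 s, if anything falls off the work surface, if the arm or the gripper's body presses on something with over 40 N, if the wrist force passes 120 N, or if a joint passes its speed limit or range.

ROBOT

A 6-joint arm with a two-finger parallel gripper is mounted at the origin on the work surface. World frame = base frame: x ahead of the robot, y to its left, z up, the work surface at z = 0. Lengths are in mm, angles in rad, forces in N, time in s.
With the tool pointing down it reaches from about 250 to 775 mm from the base axis. Payload 4 kg.
Tool frame: the origin (TCP) lies between the finger pads; the fingertips stand 22 mm ahead of it and the grasp point (between the pads) lies 3 mm ahead of it; z points along the fingers, x is the direction in which the jaws open and shut, and the axes are right-handed (so a half turn about z gives the same grasp; the last joint's range is limited). The gripper opens to 85 mm and grips with 20 to 120 N. Pads are 22 mm wide; open, the fingers measure 114 mm over their backs; the gripper's body (76 mm by 85 mm) begins 54 mm behind the grasp point. The pads swing forward as they close: fully open they stand 13 mm farther back than shut.
Start: joints at [1.155, 0.087, 1.371, -0, 1.684, -0.103], TCP at [169.256, 523.324, 253.341] pointing down, gripper open.
Joint ranges: [-3.1, 3.1], [-0.76, 2.03], [0.27, 2.55], [-1.08, 4.22], [0.17, 2.65], [-2.57, 2.57]. Speed limits (rad/s): [2.79, 2.79, 3.14, 3.14, 3.14, 3.14].

INTERFACE

Orientations are given as a rotation vector (axis times angle).
In Python, from rig import env gives the robot as it stands.
- The arm moves only by the tool servo_tool, never from a script. Its argument "rows" is a list that holds one entry, the list of rows, each a list of 7 numbers: the shift along the tool's x, y, z in mm, then the turn, a rotation vector about the tool's x, y, z in rad, then the closure in counts, from 0 (fully open) to 255 (shut). A call has exactly 8 rows; each row is the pose to reach, as a shift and turn from the pose commanded when the call began, along the tool's axes at that moment; what a row does not reach only later rows make up. A row lasts 1/8 s, in which the tool goes at most 62.5 mm and 10.7 degrees, less where a joint would pass 70% of its speed; a pose out of reach is approached as far as the arm can. A call with a gripper value outside its range is refused whole. The fingers move at their own pace and stop on an object; "newtons" is the grip in N (left out, the last holds). Time passes only in rows, so rows that repeat a pose let the fingers close, or fill a call up. It gives the time, the measured TCP pose, the force and the opening at its end, in the units of the state.
- env.get_obs(): the state, without advancing time (a new reading comes with each control period).
- env.get_image(name): name is "side" or "top"; returns the picture (480x640x3 uint8, red, green, blue); there is no depth.
- env.calibration(name): a dict with "fovy" (degrees; the focal length in pixels is half the picture's height over the tangent of half this angle, whatever the lens; pixels are square), "cx", "cy" (the principal point, pixels), "extrinsics" (4x4, takes a point from world to camera coordinates). Camera axes: x right, y down, z forward; pixel columns grow to the right and rows downward; lengths in mm; the calibration is good to about 2 mm. A picture is of the moment at which its call begins. calibration takes no time and is no camera call.
- env.hand_in(): hands the job in, once; it reports no verdict.
Trained networks look in the newest picture that a camera, given by its name, has taken for a name from the list of things; names that differ only in an ending like _2 or _b are one class to them, and where a whole thing is asked for, a point or a joint stands for the part that bears it (a point fixed in the world has none). Each returns a list of dicts, best first, with "p" (0 to 1); they miss things now and then, are a little off and sometimes report something else, mostly with a low value. They report only what shows in the picture. A call takes as long as a camera call. They do not tell look-alikes from the thing itself.
- env.trace(camera, name): "pixels" (480x640 bool, what is visible of it) and "box" ([left, top, right, bottom] in pixels, round what is visible of it).
- env.pinpoint(camera, name): "position" ([column, row] in pixels: a listed point, or the origin of a listed thing).
The state is a dict: "time": time; "joint_pos": joint angles; "qd": joint speeds; "effort": joint torques, N m; "tool_pos": TCP position; "tcp_rot": TCP orientation; "ft_force": force on the tool from outside, world axes, zero at the start; "wrist_torque": the same for the moment, N m; "width": finger opening in mm.
Only numpy, scipy, OpenCV 4.12 (cv2) and the standard library are available. Lean on these libraries where they do the work, as an engineer would, in place of code of your own. Each camera call takes 0.05 s, during which the arm holds its last target.

## Working session

There is one attempt and no reset: what is moved stays moved. The work goes in short steps, Python scripts to look and compute and a tool call to move; the robot and the scene stay as the last step left them, time stands still between calls to the robot, and variables do not carry over. Pictures are saved under pics/ and viewed, and the job is handed in when it is done.

Besides the shell and the picture viewer there is one more tool, called after ">>>" in YAML: its name, and indented under it one key for each argument. servo_tool: Moves the arm, as the interface text tells. Its arguments: {"type":"object","properties":{"rows":{"type":"array","items":{"type":"array","items":{"type":"array","items":{"type":"number"}}}},"newtons":{"type":"number"}},"required":["rows"]}

```bash
ls; mkdir -p pics; python3 - <<'E'
from rig import env
import cv2,numpy as np
for n in ("side","top"):
    im=env.get_image(n); cv2.imwrite(f"pics/{n}0.png",im[:,:,::-1])
    c=env.calibration(n); print(n,c)
    for t in ("drift","stand_hole","jaw_mid","clamp","tube","tray","stand"):
        try: print(t,[(np.round(d["position"],1).tolist(),round(d["p"],2)) for d in env.pinpoint(n,t)])
        except Exception as e: print(t,e)
print(env.get_obs())
E
```

```text
pics
side {'fovy': 54.905204892737984, 'cx': 312.62996674168016, 'cy': 238.6483527962949, 'extrinsics': array([[ 8.60264078e-01, -5.09839065e-01, -3.13738693e-03,
        -5.13254823e+02],
       [-2.80936474e-01, -4.68878015e-01, -8.37393638e-01,
         2.13614922e+02],
       [ 4.25464938e-01,  7.21261073e-01, -5.46591303e-01,
         1.13487181e+03],
       [ 0.00000000e+00,  0.00000000e+00,  0.00000000e+00,
         1.00000000e+00]])}
drift [([284.7, 228.2], 0.69)]
stand_hole [([285.9, 205.3], 0.97), ([284.3, 227.7], 0.33)]
jaw_mid [([349.0, 258.8], 0.88), ([204.9, 220.0], 0.88), ([345.4, 186.6], 0.76), ([393.2, 397.1], 0.66)]
clamp [([206.5, 252.8], 0.9), ([392.4, 433.9], 0.86), ([302.8, 361.1], 0.83), ([349.9, 292.6], 0.7), ([344.3, 213.3], 0.6)]
tube it knows: can, clamp, drift, jaw_mid, oilstone, stand, stand_hole, stop_button, tray, wrench
tray [([348.7, 290.3], 0.6)]
stand [([283.5, 230.4], 0.57)]
top {'fovy': 43.24670673974116, 'cx': 311.3911899728992, 'cy': 246.77889677211328, 'extrinsics': array([[ 1.92312095e-02, -9.99814733e-01, -8.12440425e-04,
        -5.82514647e
[... 727 characters left out ...]
4], 0.72)]
stand [([227.0, 238.9], 0.81)]
{'time': 0.7, 'joint_pos': array([ 1.15490196e+00,  8.71298765e-02,  1.37064462e+00, -5.84814693e-06,
        1.68360314e+00, -1.03094022e-01]), 'qd': array([ 0.00100855,  0.00089082,  0.00104009,  0.00055097, -0.0015413 ,
       -0.00032932]), 'effort': array([-9.64801693e-04, -3.51590681e+01, -3.13376212e+01, -2.33765113e-04,
        1.37489706e-04,  2.20418350e-06]), 'tool_pos': array([169.26146122, 523.33357838, 253.40737608]), 'tcp_rot': array([-2.54026397e+00, -1.84824693e+00, -2.96677262e-04]), 'ft_force': array([ 0.05533102, -0.05742296, -0.81419336]), 'wrist_torque': array([ 0.02048501, -0.01932101,  0.00096386]), 'width': 85.29699604013426}
```

View pics/side0.png

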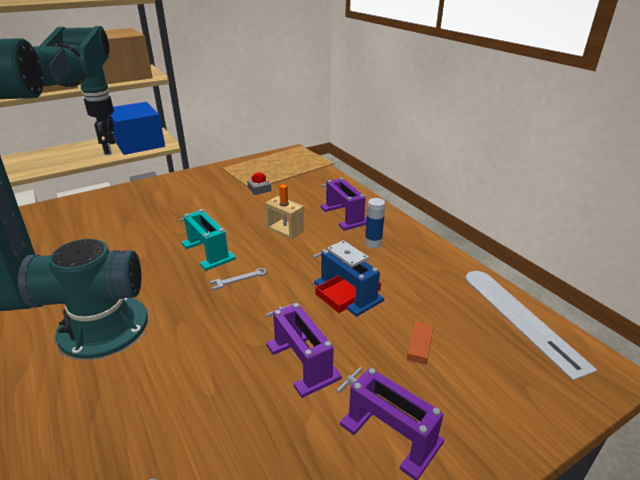

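View pics/top0.png

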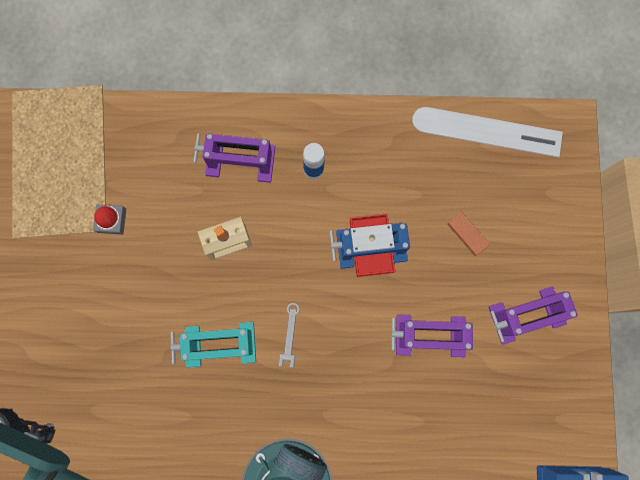

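```bash
cat > h.py <<'E'
from rig import env
import cv2,numpy as np
from scipy.optimize import least_squares
def K(n):
    c=env.calibration(n); f=240/np.tan(np.radians(c["fovy"]/2)); return f,c["cx"],c["cy"],np.array(c["extrinsics"])
def proj(n,P):
    f,cx,cy,E=K(n); q=np.atleast_2d(P)@E[:3,:3].T+E[:3,3]; return np.c_[cx+f*q[:,0]/q[:,2],cy+f*q[:,1]/q[:,2]]
def onz(n,uv,z):
    f,cx,cy,E=K(n); d=E[:3,:3].T@np.array([(uv[0]-cx)/f,(uv[1]-cy)/f,1]); o=-E[:3,:3].T@E[:3,3]; return o+d*(z-o[2])/d[2]
def tri(a,b):
    return least_squares(lambda P:np.r_[proj("side",P)[0]-a,proj("top",P)[0]-b],[450,0,100]).x
def crop(im,x0,y0,x1,y1,s,fn): cv2.imwrite(fn,cv2.resize(im[y0:y1,x0:x1,::-1],None,fx=s,fy=s,interpolation=cv2.INTER_CUBIC))
E
python3 - <<'E'
from h import *
t=cv2.imread("pics/top0.png")[:,:,::-1]; s=cv2.imread("pics/side0.png")[:,:,::-1]
A=[cv2.resize(i[...,::-1],(400,300),interpolation=cv2.INTER_CUBIC) for i in (t[210:270,190:270],t[210:282,325:421],s[175:244,250:342],s[235:319,300:412])]
cv2.imwrite("pics/crops.png",np.vstack([np.hstack(A[:2]),np.hstack(A[2:])]))
print("hole tri",tri([285.9,205.3],[226.4,238.2]))
for p in ("jaw_mid",): print(p,tri([349,258.8],[376.7,238.2]),proj("top",tri([349,258.8],[376.7,238.2])))
E
```

```text
hole tri [587.89802949 157.06209556  93.84577131]
jaw_mid [ 587.81002911 -201.87698995  110.03057708] [[376.31942149 238.91154541]]
```

View pics/crops.png

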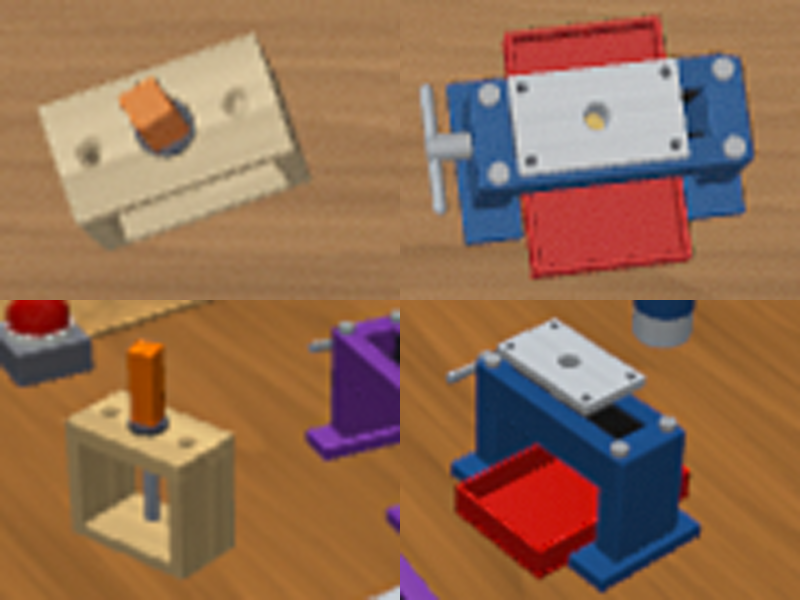

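```bash
cat >> h.py <<'E'
from scipy.optimize import minimize
def box(x,y,yaw,sx,sy,z0,z1):
    c,s=np.cos(yaw),np.sin(yaw); return np.array([[x+c*a*sx/2-s*b*sy/2,y+s*a*sx/2+c*b*sy/2,z] for a in(-1,1) for b in(-1,1) for z in(z0,z1)])
def render(n,P,roi,S=8):
    x0,y0,x1,y1=roi; uv=(proj(n,P)+0.5-[x0,y0])*S
    m=np.zeros(((y1-y0)*S,(x1-x0)*S),np.uint8)
    cv2.fillConvexPoly(m,np.round((cv2.convexHull(uv.astype(np.float32))-0.5)*16).astype(np.int32),255,shift=4)
    return cv2.resize(m,(x1-x0,y1-y0),interpolation=cv2.INTER_AREA)/255.
def fit(views,dims,g,zs):
    # views: {name:(roi,target)}
    def cost(p): return sum(np.sum((render(n,box(p[0],p[1],p[2],*dims,*zs),r)-t)**2) for n,(r,t) in views.items())
    best=None
    for dy in (-.3,0,.3):
        s=np.array([[g[0],g[1],g[2]+dy],[g[0]+6,g[1],g[2]+dy],[g[0],g[1]+6,g[2]+dy],[g[0],g[1],g[2]+dy+.2]])
        r=minimize(cost,s[0],method="Nelder-Mead",options=dict(initial_simplex=s,xatol=.02,fatol=1e-3))
        if best is None or r.fun<best.fun: best=r
    return best.x,best.fun
E
cat > m1.py <<'E'
from h import *
t=cv2.imread("pics/top0.png")[:,:,::-1].astype(float); s=cv2.imread("pics/side0.png")[:,:,::-1].astype(float)
def orange(im,roi):
    x0,y0,x1,y1=roi; c=im[y0:y1,x0:x1]; h=cv2.cvtColor(c.astype(np.uint8),cv2.COLOR_RGB2HSV)
    return ((h[...,1]>150)&(h[...,0]<20)&(h[...,2]>110)).astype(float)
def white(im,roi):
    x0,y0,x1,y1=roi; c=im[y0:y1,x0:x1]; h=cv2.cvtColor(c.astype(np.uint8),cv2.COLOR_RGB2HSV)
    m=((h[...,1]<60)&(h[...,2]>130)).astype(np.uint8)
    k,l,st,_=cv2.connectedComponentsWithStats(m); i=1+np.argmax(st[1:,4]); m=(l==i).astype(np.uint8)
    return cv2.morphologyEx(m,cv2.MORPH_CLOSE,np.ones((5,5))).astype(float)
rs,rt=(265,170,305,225),(205,215,245,255)
vs={"side":(rs,orange(s,rs)),"top":(rt,orange(t,rt))}
print("px",{k:v[1].sum() for k,v in vs.items()})
print("drift both",fit(vs,(20,20),(588,157,0.3),(101,159)))
for k in vs: print(k,fit({k:vs[k]},(20,20),(588,157,.3),(101,159)))
fs,ft=(315,230,385,280),(340,215,405,260)
vf={"side":(fs,white(s,fs)),"top":(ft,white(t,ft))}
print("px",{k:v[1].sum() for k,v in vf.items()})
print("flange both",fit(vf,(56,96),(588,-195,0),(118,126)))
for k in vf: print(k,fit({k:vf[k]},(56,96),(588,-195,0),(118,126)))
cv2.imwrite("pics/masks.png",np.hstack([cv2.resize(v[1]*255,(200,200),interpolation=0) for v in [*vs.values(),*vf.values()]]))
E
python3 m1.py
python3 - <<'E'
from h import *
t=cv2.imread("pics/top0.png")
# stand top corners from crop (crop scale 5) , z=95
for u,v in ((39,108),(255,33),(300,150),(77,222)): print(np.round(onz("top",(190+u/5-.5,210+v/5-.5),95),1))
# bore centre
print("bore top",onz("top",(325+597/400*96-.5-.0 if 0 else 325+(597-400)/400*96-.5,210+117/300*72-.5),126))
print("bore side",onz("side",(300+(569-400)/400*112-.5,235+(361-300)/300*84-.5),126))
E
```

```text
px {'side': np.float64(864.0), 'top': np.float64(105.0)}
drift both (array([592.1875717 , 167.91814388,   0.61684525]), np.float64(734.1854209919263))
side (array([6.04605307e+02, 1.92763730e+02, 2.95536851e-01]), np.float64(703.7202768166089))
top (array([592.64157565, 167.57892901,   0.67662147]), np.float64(13.589281045751633))
px {'side': np.float64(496.0), 'top': np.float64(995.0)}
flange both (array([ 5.88438766e+02, -1.90407647e+02,  1.29112779e-01]), np.float64(82.70983467896963))
side (array([ 5.89699985e+02, -1.85307112e+02,  9.56766977e-02]), np.float64(66.04499807766243))
top (array([ 5.88369842e+02, -1.90536878e+02,  1.30920381e-01]), np.float64(11.841091887735487))
[601.4 228.8  95. ]
[640.4 125.9  95. ]
[583.2 102.   95. ]
[546.1 207.8  95. ]
bore top [ 587.92058278 -189.49754394  126.        ]
bore side [ 585.47210377 -190.54623865  126.        ][ WARN:0@5.565] global loadsave.cpp:1063 imwrite_ Unsupported depth image for selected encoder is fallbacked to CV_8U.
```

```bash
python3 - <<'E'
from h import *
for n in("top","side"):
    for nm in ("stand_hole","jaw_mid","stand","can","wrench"):
        r=env.pinpoint(n,nm)
        print(n,nm,[(np.round(d["position"],1).tolist(),round(d["p"],2)) for d in r][:6])
E
```

```text
top stand_hole [([226.4, 238.2], 0.74), ([225.6, 237.2], 0.62)]
top jaw_mid [([439.2, 334.0], 0.91), ([376.7, 238.2], 0.83), ([218.1, 344.6], 0.77), ([544.3, 314.5], 0.69), ([233.6, 148.4], 0.56)]
top stand [([227.0, 238.9], 0.81)]
top can [([312.9, 167.0], 0.75)]
top wrench [([289.8, 333.9], 0.57)]
side stand_hole [([285.9, 205.3], 0.97), ([284.3, 227.7], 0.33)]
side jaw_mid [([349.0, 258.8], 0.88), ([204.9, 220.0], 0.88), ([345.4, 186.6], 0.76), ([393.2, 397.1], 0.66)]
side stand [([283.5, 230.4], 0.57)]
side can [([376.2, 241.6], 0.66)]
side wrench [([240.2, 277.2], 0.82), ([419.7, 345.0], 0.24)]
```

View pics/masks.png

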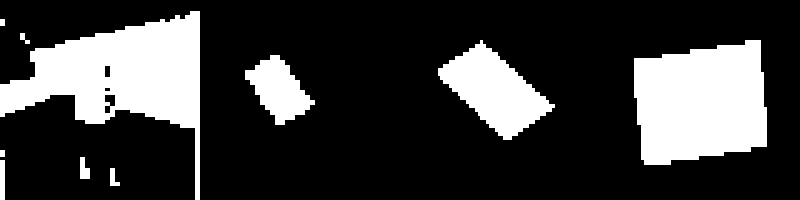

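```bash
cat > m2.py <<'E'
exec(open("m1.py").read().split("rs,rt=")[0])
def orange(im,roi):
    x0,y0,x1,y1=roi; c=im[y0:y1,x0:x1]; h=cv2.cvtColor(c.astype(np.uint8),cv2.COLOR_RGB2HSV)
    m=((h[...,1]>200)&(h[...,0]<16)&(h[...,2]>120)).astype(np.uint8)
    k,l,st,_=cv2.connectedComponentsWithStats(m); i=1+np.argmax(st[1:,4]); return (l==i).astype(float)
rs,rt=(272,178,297,215),(205,215,245,255)
vs={"side":(rs,orange(s,rs)),"top":(rt,orange(t,rt))}
print("px",{k:v[1].sum() for k,v in vs.items()})
for z in ((101,159),):
  print("drift both",fit(vs,(20,20),(592,167,0.4),z))
  for k in vs: print(k,fit({k:vs[k]},(20,20),(592,167,.4),z))
fs,ft=(315,230,385,280),(340,215,405,260)
vf={"side":(fs,white(s,fs)),"top":(ft,white(t,ft))}
print("flange both",fit(vf,(56,96),(588,-190,0.1),(125.9,126)))
for k in vf: print(k,fit({k:vf[k]},(56,96),(588,-190,0.1),(125.9,126)))
cv2.imwrite("pics/masks2.png",np.hstack([cv2.resize((v[1]*255).astype(np.uint8),(200,200),interpolation=0) for v in [*vs.values(),*vf.values()]]))
E
python3 m2.py; python3 - <<'E'
import numpy as np
from scipy.spatial.transform import Rotation as R
print(R.from_rotvec([-2.54026397e+00, -1.84824693e+00, -2.96677262e-04]).as_matrix().round(3))
E
```

```text
[[ 0.308  0.951  0.   ]
 [ 0.951 -0.308  0.   ]
 [ 0.     0.    -1.   ]]Traceback (most recent call last):
  File "m2.py", line 7, in <module>
    vs={"side":(rs,orange(s,rs)),"top":(rt,orange(t,rt))}
                                           ~~~~~~^^^^^^
  File "m2.py", line 5, in orange
    k,l,st,_=cv2.connectedComponentsWithStats(m); i=1+np.argmax(st[1:,4]); return (l==i).astype(float)
                                                      ~~~~~~~~~^^^^^^^^^^
    return _wrapfunc(a, 'argmax', axis=axis, out=out, **kwds)
    return bound(*args, **kwds)
ValueError: attempt to get argmax of an empty sequence
```

```bash
sed -i 's/def orange(im,roi):/def orange(im,roi,st0=200):/; s/>200)/>st0)/; s/orange(t,rt)/orange(t,rt,150)/' m2.py; python3 m2.py
```

```text
px {'side': np.float64(113.0), 'top': np.float64(105.0)}
drift both (array([590.9591273 , 167.35321151,   0.70504913]), np.float64(69.57356401384084))
side (array([586.35244672, 168.99904307,   1.11011073]), np.float64(33.48267589388697))
top (array([592.06162606, 167.29729407,   0.67832691]), np.float64(13.631218762014608))
flange both (array([ 5.87382633e+02, -1.90687206e+02,  1.32588286e-01]), np.float64(53.7520338331411))
side (array([ 5.85619774e+02, -1.92285754e+02,  1.33649055e-01]), np.float64(9.712910419069589))
top (array([ 5.87698855e+02, -1.90348434e+02,  1.31919940e-01]), np.float64(20.742745098039215))
```

View pics/masks2.png

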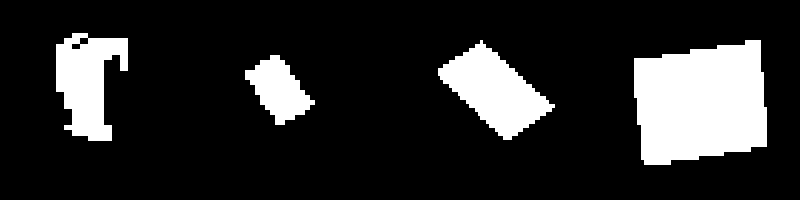

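```bash
python3 - <<'E'
from h import *
t=cv2.imread("pics/top0.png"); s=cv2.imread("pics/side0.png")
a=cv2.resize(t[220:248,210:238],(392,392),interpolation=cv2.INTER_CUBIC); b=cv2.resize(s[182:210,271:299],(392,392),interpolation=cv2.INTER_CUBIC)
out=[a,b]
for yaw in (0.36,0.5,0.66):
    a2,b2=a.copy(),b.copy()
    for im,n,o in((a2,"top",(210,220)),(b2,"side",(271,182))):
        P=box(591.7,167.3,yaw,20,20,101,159); uv=(proj(n,P)+.5-o)*14
        for idx in ((1,3,7,5),(0,2,6,4)): cv2.polylines(im,[np.round(uv[list(idx)]).astype(np.int32)],True,(0,255,0) if idx[0] else (255,0,0),1)
    out+= [a2,b2]
g=np.vstack([np.hstack(out[0::2]),np.hstack(out[1::2])]); cv2.imwrite("pics/yaw.png",cv2.resize(g,(800,400)))
E
```

```text
(no output)
```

View pics/yaw.png

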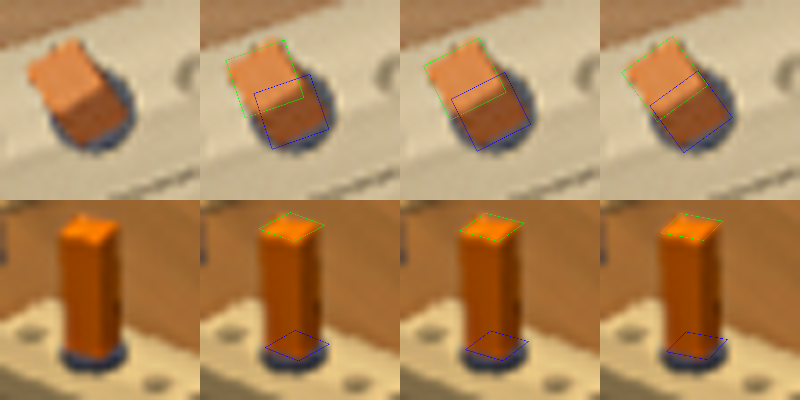

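```bash
cat >> h.py <<'E'
from scipy.spatial.transform import Rotation as R
def plan(x,y,z,ang):
    o=env.get_obs(); M=R.from_rotvec(o["tcp_rot"]).as_matrix(); d=M.T@(np.array([x,y,z])-o["tool_pos"])
    c,s=np.cos(ang),np.sin(ang); T=np.array([[c,s,0],[s,-c,0],[0,0,-1.]])
    print("t",o["time"],"pos",o["tool_pos"].round(1),"F",o["ft_force"].round(1),"w",round(o["width"],1),"| shift",d.round(2),"turn",R.from_matrix(M.T@T).as_rotvec().round(4))
E
python3 -c "
from h import *
plan(591.5,167.3,215,.6)"
```

```text
t 1.2 pos [169.3 523.3 253.3] F [ 0.2 -0.6 -0.9] w 85.5 | shift [-208.81  511.31   38.33] turn [-0.00e+00 -1.00e-04  6.58e-01]
```

>>> servo_tool:
  rows:
    - [[-20,48,3,0,0,0.08,0],[-42,102,7,0,0,0.16,0],[-64,156,11,0,0,0.24,0],[-86,210,15,0,0,0.32,0],[-108,264,19,0,0,0.41,0],[-130,318,24,0,0,0.5,0],[-152,372,28,0,0,0.58,0],[-172,421,32,0,0,0.658,0]]

```text
time: 2.2
tool_pos: [518.4, 228.6, 221.3]
tcp_rot: [-3.003, -0.923, -0.001]
ft_force: [0.2, 0.9, 0.8]
width: 85.8
```

```bash
python3 -c "
from h import *
plan(591.5,167.3,200,.6)"
```

```text
t 2.2 pos [518.4 228.6 221.3] F [0.2 0.9 0.8] w 85.8 | shift [26.07 91.77 21.32] turn [-0.     -0.0006 -0.0032]
```

>>> servo_tool:
  rows:
    - [[8,30,3,0,0,0,0],[17,60,6,0,0,0,0],[23,82,8,0,0,0,0],[26,92,10,0,0,0,0],[26,92,13,0,0,0,0],[26,92,17,0,0,0,0],[26,92,21,0,0,0,0],[26,92,21,0,0,0,0]]

```text
time: 3.2
tool_pos: [589.6, 169.4, 199.8]
tcp_rot: [-3.001, -0.93, 0.002]
ft_force: [0.1, 0.2, 0.2]
width: 85.2
```

```bash
python3 -c "
from h import *
plan(591.5,167.3,131,.6)
t=env.get_image('top');s=env.get_image('side')
a=cv2.resize(t[190:265,180:280],(400,300),interpolation=2);b=cv2.resize(s[150:225,235:335],(400,300),interpolation=2)
cv2.imwrite('pics/pre.png',np.hstack([a,b])[:,:,::-1])"
```

```text
t 3.2 pos [589.6 169.4 199.8] F [0.1 0.2 0.2] w 85.2 | shift [ 0.43  2.79 68.79] turn [-0.0005  0.0009  0.0009]
```

View pics/pre.png

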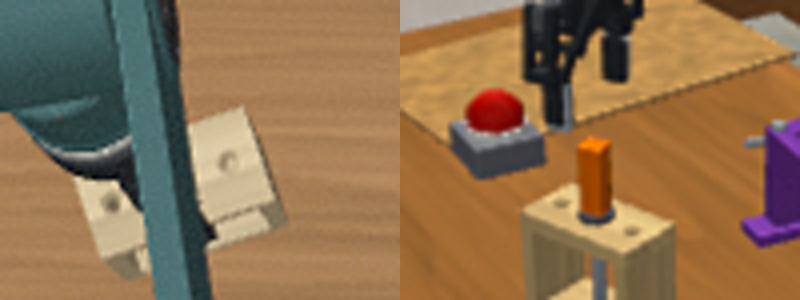

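>>> servo_tool:
  rows:
    - [[0.4,2.8,10,0,0,0,0],[0.4,2.8,22,0,0,0,0],[0.4,2.8,34,0,0,0,0],[0.4,2.8,46,0,0,0,0],[0.4,2.8,56,0,0,0,0],[0.4,2.8,64,0,0,0,0],[0.4,2.8,68,0,0,0,0],[0.4,2.8,68.5,0,0,0,0]]

```text
time: 4.3
tool_pos: [592.2, 166.8, 131.7]
tcp_rot: [-3.001, -0.928, 0.0]
ft_force: [1.6, 0.5, -0.0]
width: 85.4
```

>>> servo_tool:
  rows:
    - [[0,0,0,0,0,0,120],[0,0,0,0,0,0,150],[0,0,0,0,0,0,170],[0,0,0,0,0,0,190],[0,0,0,0,0,0,210],[0,0,0,0,0,0,230],[0,0,0,0,0,0,230],[0,0,0,0,0,0,230]]
  newtons: 40

```text
time: 5.3
tool_pos: [592.3, 166.8, 132.0]
tcp_rot: [3.001, 0.928, 0.0]
ft_force: [0.1, -0.0, 0.5]
width: 19.5
```

```bash
python3 -c "
from h import *
plan(591.5,167.3,131,.6);print(env.get_obs()['wrist_torque'])
t=env.get_image('top');s=env.get_image('side')
a=cv2.resize(t[190:265,180:280],(400,300),interpolation=2);b=cv2.resize(s[150:240,235:355],(400,300),interpolation=2)
cv2.imwrite('pics/gr.png',np.hstack([a,b])[:,:,::-1])"
```

```text
t 5.3 pos [592.3 166.8 132. ] F [ 0.1 -0.   0.5] w 19.5 | shift [-0.35 -0.91  1.01] turn [ 0.0001 -0.0003 -0.    ]
[-0.03544589  0.10527518 -0.03031859]
```

View pics/gr.png

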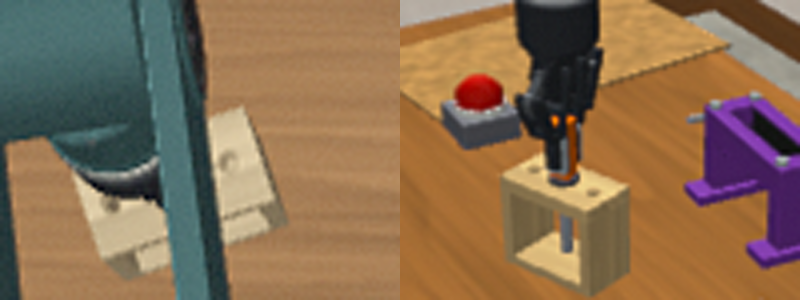

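>>> servo_tool:
  rows:
    - [[0,0,0,0,0,0,230],[0,0,-5,0,0,0,230],[0,0,-20,0,0,0,230],[0,0,-45,0,0,0,230],[0,0,-75,0,0,0,230],[0,0,-105,0,0,0,230],[0,0,-135,0,0,0,230],[0,0,-150,0,0,0,230]]
  newtons: 80

```text
time: 6.4
tool_pos: [592.7, 166.9, 285.0]
tcp_rot: [3.001, 0.928, 0.007]
ft_force: [0.4, 0.9, -1.5]
width: 18.7
```

```bash
python3 -c "
from h import *
plan(587,-190.5,262,.6);print(env.get_obs()['wrist_torque'])
t=env.get_image('top');s=env.get_image('side')
b=cv2.resize(s[120:240,235:395],(800,600),interpolation=2)
cv2.imwrite('pics/lift.png',b[:,:,::-1]); cv2.imwrite('pics/liftraw.png',s[:,:,::-1])"
```

```text
t 6.4 pos [592.7 166.9 285. ] F [ 0.4  0.9 -1.5] w 18.7 | shift [-206.66  291.72   22.61] turn [ 0.0016 -0.0039  0.0001]
[0.01124309 0.02809279 0.04131679]
```

View pics/lift.png

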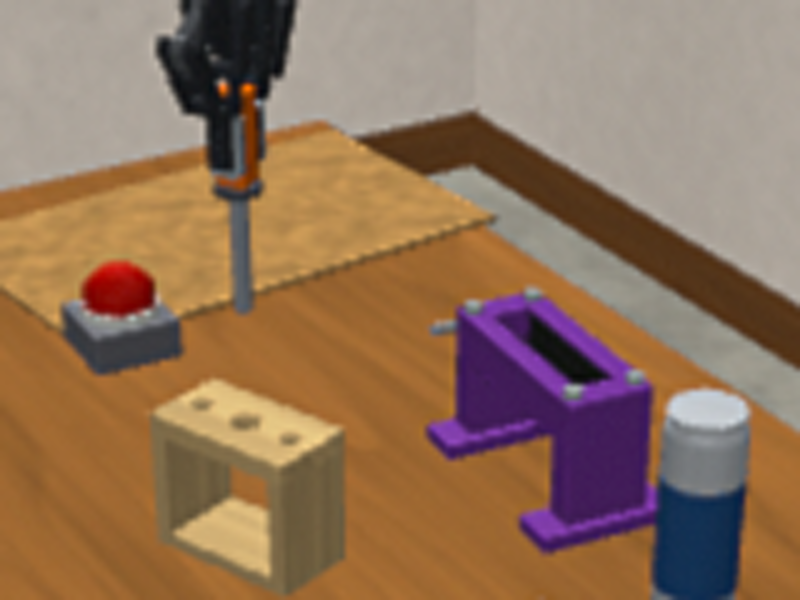

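```bash
python3 -c "
from h import *
o=proj('side',[[592.7,166.9,248],[592.7,166.9,170],[592.5,166.8,95]]); print(o,(o+.5-[235,120])*5)
print(onz('side',(235+243/5-.5,120+421/5-.5),95))
print(onz('side',(235+243/5-.5,120+309/5-.5),170))
print(onz('side',(235+238/5-.5,120+197/5-.5),248))
"
```

```text
[[282.57675    158.22533435]
 [283.56249821 181.98139574]
 [284.41439879 203.54023238]] [[240.38375    193.62667173]
 [245.31249105 312.40697868]
 [249.57199396 420.20116192]]
[588.46519462 168.00763533  95.        ]
[593.67262658 171.81508094 170.        ]
[589.18229629 163.20160597 248.        ]
```

>>> servo_tool:
  rows:
    - [[-12,17,1,0,0,0,230],[-42,60,3,0,0,0,230],[-77,109,6,0,0,0,230],[-112,158,9,0,0,0,230],[-147,207,13,0,0,0,230],[-180,254,17,0,0,0,230],[-200,282,20,0,0,0,230],[-206.7,291.7,22,0,0,0,230]]

```text
time: 7.5
tool_pos: [584.6, -193.7, 257.1]
tcp_rot: [-3.001, -0.921, 0.006]
ft_force: [-0.4, 1.0, -2.1]
width: 19.4
```

>>> servo_tool:
  rows:
    - [[0,0,0,0,0,0,230],[0,0,0,0,0,0,230],[0,0,0,0,0,0,230],[0,0,0,0,0,0,230],[0,0,0,0,0,0,230],[0,0,0,0,0,0,230],[0,0,0,0,0,0,230],[0,0,0,0,0,0,230]]

```text
time: 8.5
tool_pos: [586.3, -190.7, 259.8]
tcp_rot: [-3.001, -0.928, 0.0]
ft_force: [0.7, 0.2, -0.7]
width: 19.1
```

```bash
python3 -c "
from h import *
plan(587,-190.5,242,.6);print(env.get_obs()['wrist_torque'])
t=env.get_image('top');s=env.get_image('side')
b=cv2.resize(s[200:290,290:410],(800,600),interpolation=2)
cv2.imwrite('pics/ov.png',b[:,:,::-1]); 
b=cv2.resize(t[190:280,310:430],(800,600),interpolation=2)
cv2.imwrite('pics/ovt.png',b[:,:,::-1]); 
"
```

```text
t 8.5 pos [ 586.3 -190.7  259.8] F [ 0.7  0.2 -0.7] w 19.1 | shift [ 0.71  0.21 17.76] turn [-0.0001 -0.     -0.0001]
[ 0.02115782 -0.00829416  0.02128061]
```

View pics/ov.png

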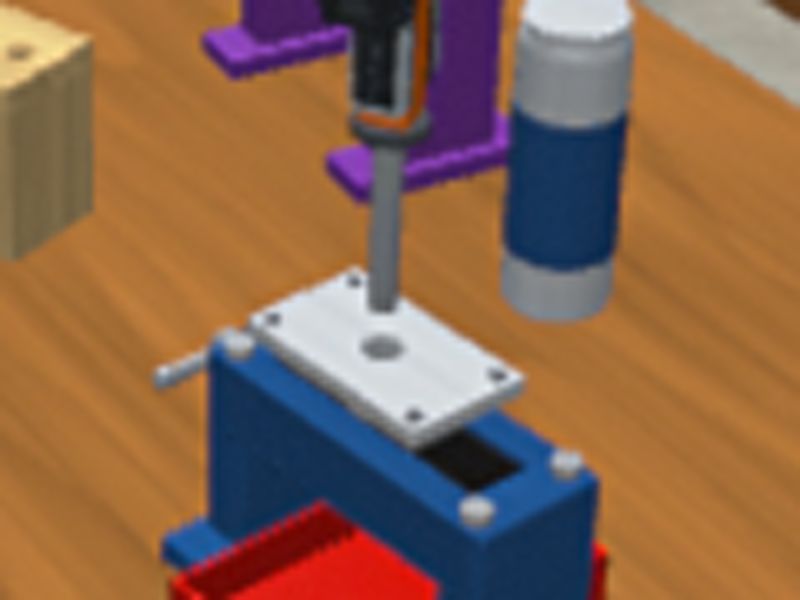

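View pics/ovt.png

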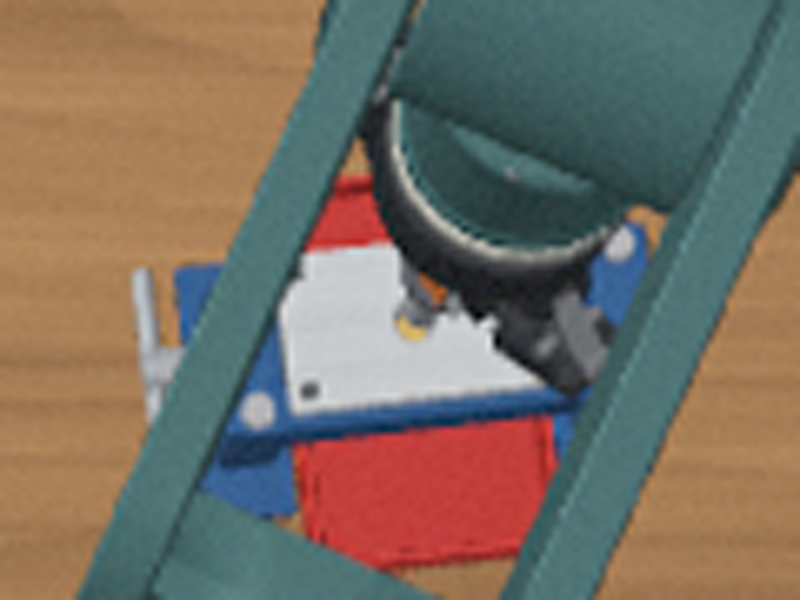

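```bash
python3 -c "
from h import *
for n,o in(('side',(290,200)),('top',(310,190))):
  P=proj(n,[[586.3,-190.7,144.8],[586.3,-190.7,126],[591.3,-190.7,126],[586.3,-185.7,126],[586.3,-190.7,223]]); print(n,((P+.5-o)*800/120).round(1))
"
```

```text
side [[386.  306. ]
 [384.2 346.8]
 [395.  342.9]
 [376.8 340.4]
 [394.2 128.4]]
top [[423.9 315.6]
 [418.6 325.1]
 [418.6 311.2]
 [404.4 324.8]
 [447.5 273.3]]
```

```bash
python3 -c "
from h import *
t=env.get_image('top')
b=cv2.resize(t[225:249,358:390],(800,600),interpolation=2)
for P,c in(([586.3,-190.7,144.8],(255,0,0)),([586.3,-190.7,126],(0,255,0))):
  for r in ((6,) if P[2]>130 else (7.5,9)):
    a=np.linspace(0,6.28,60);Q=np.c_[P[0]+r*np.cos(a),P[1]+r*np.sin(a),0*a+P[2]]
    cv2.polylines(b,[np.round((proj('top',Q)+.5-[358,225])*25).astype(np.int32)],True,c,1)
cv2.imwrite('pics/ovt2.png',b[:,:,::-1]); 
"
```

```text
(no output)
```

View pics/ovt2.png

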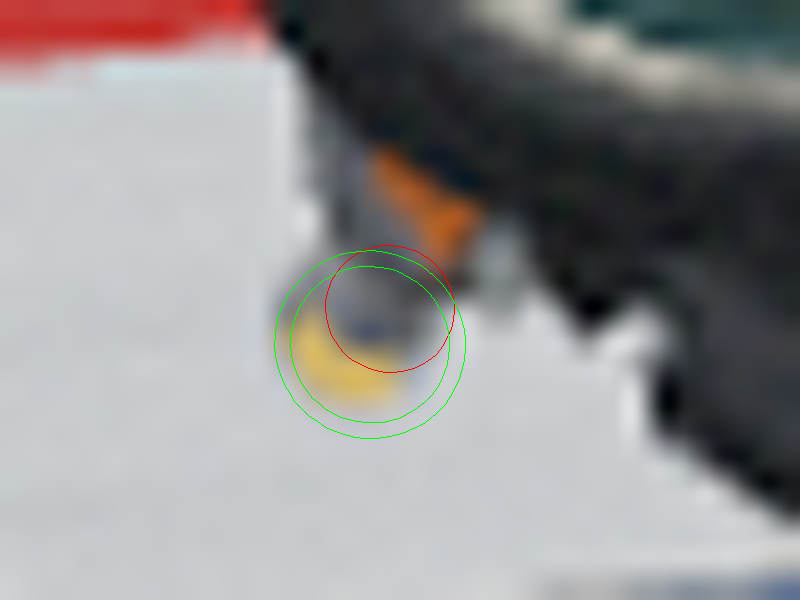

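>>> servo_tool:
  rows:
    - [[-0.7,0.2,2,0,0,0,230],[-1.4,0.3,5,0,0,0,230],[-1.4,0.3,8,0,0,0,230],[-1.4,0.3,11,0,0,0,230],[-1.4,0.3,14,0,0,0,230],[-1.4,0.3,16,0,0,0,230],[-1.4,0.3,17,0,0,0,230],[-1.4,0.3,17,0,0,0,230]]

```text
time: 9.65
tool_pos: [585.3, -191.7, 242.7]
tcp_rot: [-3.001, -0.928, -0.0]
ft_force: [-0.4, -1.2, -1.4]
width: 18.8
```

```bash
python3 -c "
from h import *
plan(585.3,-191.8,237,.6);print(env.get_obs()['wrist_torque'])
t=env.get_image('top');s=env.get_image('side')
b=cv2.resize(t[225:249,358:390],(400,300),interpolation=2)
a=cv2.resize(s[235:259,330:362],(400,300),interpolation=2)
cv2.imwrite('pics/ov3.png',np.hstack([a,b])[:,:,::-1]); 
"
```

```text
t 9.65 pos [ 585.3 -191.7  242.7] F [-0.4 -1.2 -1.4] w 18.8 | shift [-0.08  0.05  5.74] turn [-0.0001 -0.      0.    ]
[-0.01288241 -0.00031782  0.01247745]
```

View pics/ov3.png

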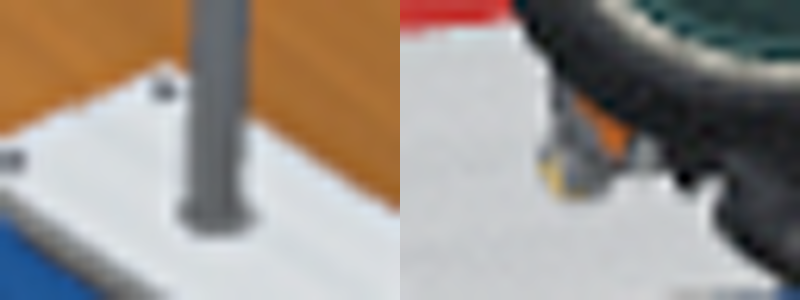

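>>> servo_tool:
  rows:
    - [[0,0,0.6,0,0,0,230],[0,0,1.2,0,0,0,230],[0,0,1.8,0,0,0,230],[0,0,2.4,0,0,0,230],[0,0,3,0,0,0,230],[0,0,3.6,0,0,0,230],[0,0,4.2,0,0,0,230],[0,0,4.5,0,0,0,230]]

```text
time: 10.75
tool_pos: [585.5, -191.7, 238.4]
tcp_rot: [3.001, 0.928, 0.001]
ft_force: [1.1, 0.8, -0.7]
width: 19.2
```

```bash
python3 -c "
from h import *
plan(585.3,-191.8,237,.6);print(env.get_obs()['wrist_torque'])
for i in range(3):env.get_image('side'); print(env.get_obs()['ft_force'].round(2))
"
```

```text
t 10.75 pos [ 585.5 -191.7  238.4] F [ 1.1  0.8 -0.7] w 19.2 | shift [-0.2  -0.02  1.36] turn [ 0.0002 -0.0004  0.0001]
[ 0.0153951  -0.19940125 -0.01473025]
[ 0.84  0.8  -1.57]
[ 1.04  0.35 -1.23]
[ 1.43  0.71 -0.18]
```

>>> servo_tool:
  rows:
    - [[0.4,0,0,0,0,0,230],[0.7,-0.1,0.5,0,0,0,230],[0.7,-0.1,1.5,0,0,0,230],[0.7,-0.1,2.5,0,0,0,230],[0.7,-0.1,3.5,0,0,0,230],[0.7,-0.1,4.5,0,0,0,230],[0.7,-0.1,5.5,0,0,0,230],[0.7,-0.1,6,0,0,0,230]]

```text
time: 11.9
tool_pos: [585.8, -191.2, 232.2]
tcp_rot: [-3.001, -0.928, 0.0]
ft_force: [-0.7, 0.3, -0.9]
width: 19.3
```

```bash
cat > f.py <<'E'
from h import *
F=[];T=[]
for i in range(5):
    env.get_image('side'); o=env.get_obs(); F.append(o['ft_force']);T.append(o['wrist_torque'])
print("F",np.mean(F,0).round(2),"T",np.mean(T,0).round(3)); plan(585.8,-191.4,237,.6)
E
python3 f.py
```

```text
F [ 0.12  0.12 -1.47] T [-0.016  0.003 -0.01 ]
t 12.15 pos [ 585.9 -191.3  232.3] F [ 0.5  0.8 -0.8] w 18.9 | shift [-0.14  0.07 -4.66] turn [ 0.     -0.0001 -0.    ]
```

>>> servo_tool:
  rows:
    - [[0,0,1.5,0,0,0,230],[0,0,3.5,0,0,0,230],[0,0,5.5,0,0,0,230],[0,0,7.5,0,0,0,230],[0,0,9.5,0,0,0,230],[0,0,11.5,0,0,0,230],[0,0,13,0,0,0,230],[0,0,13.5,0,0,0,230]]

```text
time: 13.15
tool_pos: [585.8, -191.2, 218.6]
tcp_rot: [-3.001, -0.928, 0.0]
ft_force: [0.8, -1.1, -0.9]
width: 18.9
```

>>> servo_tool:
  rows:
    - [[0,0,0.5,0,0,0,230],[0,0,1.2,0,0,0,230],[0,0,2,0,0,0,230],[0,0,3,0,0,0,230],[0,0,4,0,0,0,230],[0,0,5,0,0,0,230],[0,0,6,0,0,0,230],[0,0,7,0,0,0,230]]

```text
time: 14.15
tool_pos: [585.9, -191.3, 211.9]
tcp_rot: [3.001, 0.928, 0.0]
ft_force: [-0.2, 0.4, -0.7]
width: 19.2
```

```bash
python3 f.py
```

```text
F [-0.31 -0.09 -0.14] T [ 0.011  0.055 -0.024]
t 14.4 pos [ 585.9 -191.2  212.1] F [ 0.3 -0.5 -0.3] w 18.8 | shift [ -0.18   0.09 -24.93] turn [ 0.0002 -0.0003  0.    ]
```

>>> servo_tool:
  rows:
    - [[0,0,0.8,0,0,0,230],[0,0,1.6,0,0,0,230],[0,0,2.4,0,0,0,230],[0,0,3.2,0,0,0,230],[0,0,4,0,0,0,230],[0,0,4.8,0,0,0,230],[0,0,5.5,0,0,0,230],[0,0,6,0,0,0,230]]

```text
time: 15.4
tool_pos: [586.0, -191.3, 207.0]
tcp_rot: [3.0, 0.928, 0.002]
ft_force: [-1.4, -0.4, 6.2]
width: 18.9
```

```bash
python3 f.py
```

```text
F [-1.78  0.59  6.74] T [0.106 0.448 0.013]
t 15.65 pos [ 586.  -191.4  207. ] F [-1.5  1.   7.1] w 18.9 | shift [ -0.16  -0.05 -29.95] turn [ 0.0013 -0.0007 -0.    ]
```

>>> servo_tool:
  rows:
    - [[-0.2,-0.1,0.8,0,0,0,230],[-0.4,-0.2,1.8,0,0,0,230],[-0.4,-0.2,2.8,0,0,0,230],[-0.4,-0.2,3.8,0,0,0,230],[-0.4,-0.2,4.8,0,0,0,230],[-0.4,-0.2,5.8,0,0,0,230],[-0.4,-0.2,6.5,0,0,0,230],[-0.4,-0.2,7,0,0,0,230]]

```text
time: 16.65
tool_pos: [585.9, -191.7, 200.7]
tcp_rot: [2.999, 0.928, 0.003]
ft_force: [-2.5, -0.4, 8.7]
width: 19.2
```

```bash
python3 f.py
```

```text
F [-1.58  0.33  8.19] T [ 0.04   0.422 -0.005]
t 16.9 pos [ 585.9 -191.7  200.8] F [-2.   0.8  7.2] w 18.8 | shift [  0.1   -0.2  -36.17] turn [ 0.0028 -0.0015 -0.0001]
```

>>> servo_tool:
  rows:
    - [[-0.3,0,1,0,0,0,230],[-0.3,0,2,0,0,0,230],[-0.3,0,3,0,0,0,230],[-0.3,0,4,0,0,0,230],[-0.3,0,5,0,0,0,230],[-0.3,0,6,0,0,0,230],[-0.3,0,7,0,0,0,230],[-0.3,0,8,0,0,0,230]]

```text
time: 17.9
tool_pos: [586.1, -191.8, 192.1]
tcp_rot: [2.999, 0.928, 0.005]
ft_force: [-0.4, -0.7, 7.0]
width: 19.2
```

```bash
python3 f.py; python3 -c "
from h import *
s=env.get_image('side')
b=cv2.resize(s[215:305,300:420],(800,600),interpolation=2)
cv2.imwrite('pics/p1.png',b[:,:,::-1])"
```

```text
F [ 0.6  -0.16  6.59] T [-0.004 -0.207 -0.006]
t 18.15 pos [ 586.2 -191.8  192.1] F [ 0.7 -0.   6.2] w 19.2 | shift [ 2.000e-02 -3.800e-01 -4.492e+01] turn [ 0.0029 -0.0022  0.0001]
```

View pics/p1.png

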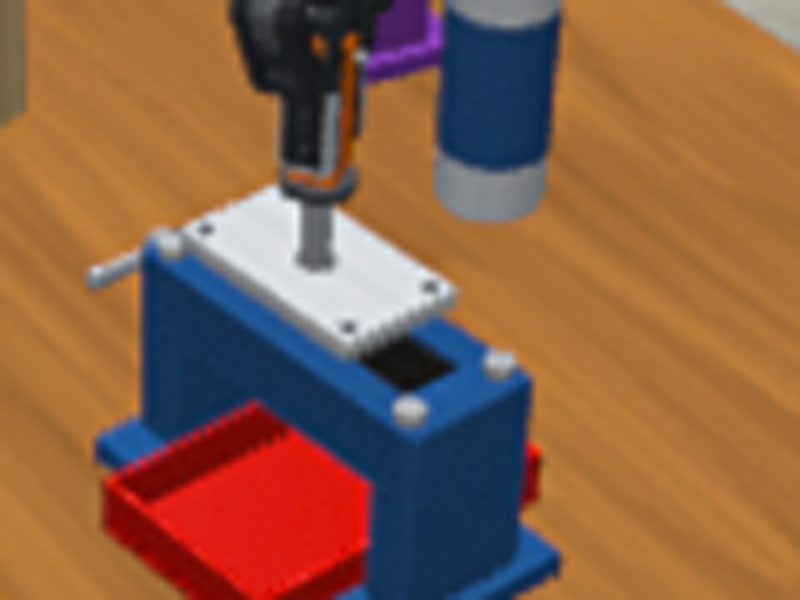

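>>> servo_tool:
  rows:
    - [[0,0,1,0,0,0,230],[0,0,2,0,0,0,230],[0,0,3,0,0,0,230],[0,0,4,0,0,0,230],[0,0,5,0,0,0,230],[0,0,6,0,0,0,230],[0,0,7,0,0,0,230],[0,0,8,0,0,0,230]]

```text
time: 19.2
tool_pos: [586.3, -191.7, 184.2]
tcp_rot: [2.999, 0.928, 0.005]
ft_force: [1.5, -0.1, 7.3]
width: 18.9
```

>>> servo_tool:
  rows:
    - [[0,0,1,0,0,0,230],[0,0,2,0,0,0,230],[0,0,3,0,0,0,230],[0,0,4,0,0,0,230],[0,0,5,0,0,0,230],[0,0,6,0,0,0,230],[0,0,7,0,0,0,230],[0,0,8,0,0,0,230]]

```text
time: 20.2
tool_pos: [586.2, -191.2, 174.7]
tcp_rot: [3.001, 0.929, 0.004]
ft_force: [4.8, 0.9, 1.4]
width: 19.2
```

```bash
python3 f.py; python3 -c "
from h import *
s=env.get_image('side')
b=cv2.resize(s[215:305,300:420],(800,600),interpolation=2)
cv2.imwrite('pics/p2.png',b[:,:,::-1])"
```

```text
F [5.25 0.76 1.77] T [ 0.158 -1.258 -0.013]
t 20.45 pos [ 586.2 -191.2  174.8] F [5.3 0.6 1.8] w 18.9 | shift [ -0.31   0.   -62.25] turn [ 0.0011 -0.0024  0.0004]
```

View pics/p2.png

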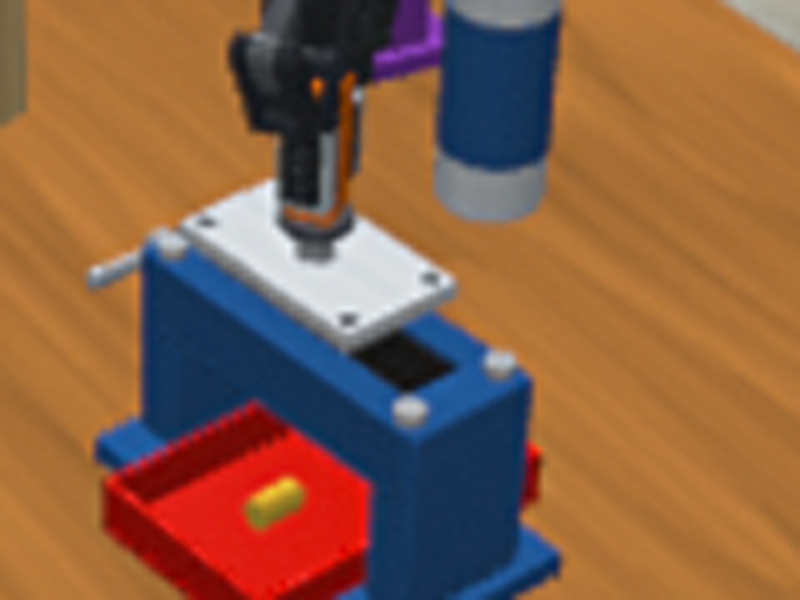

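>>> servo_tool:
  rows:
    - [[0.4,0.2,0,0,0,0,230],[0.6,0.4,-2,0,0,0,230],[0.6,0.4,-8,0,0,0,230],[0.6,0.4,-16,0,0,0,230],[0.6,0.4,-24,0,0,0,230],[0.6,0.4,-32,0,0,0,230],[0.6,0.4,-38,0,0,0,230],[0.6,0.4,-40,0,0,0,230]]

```text
time: 21.5
tool_pos: [585.5, -191.2, 213.6]
tcp_rot: [-3.0, -0.928, 0.003]
ft_force: [3.6, 0.7, -3.5]
width: 19.2
```

```bash
python3 f.py
```

```text
F [ 3.33  0.92 -3.28] T [ 0.149 -0.829 -0.019]
t 21.75 pos [ 585.5 -191.3  214.1] F [ 2.6  1.  -4.4] w 19.3 | shift [  0.22   0.22 -22.86] turn [-0.0014  0.0008 -0.0001]
```

>>> servo_tool:
  rows:
    - [[0.5,0.4,0,0,0,0,230],[1,0.7,-2,0,0,0,230],[1,0.7,-6,0,0,0,230],[1,0.7,-10,0,0,0,230],[1,0.7,-14,0,0,0,230],[1,0.7,-16,0,0,0,230],[1,0.7,-17,0,0,0,230],[1,0.7,-17,0,0,0,230]]

```text
time: 22.75
tool_pos: [587.1, -191.5, 231.8]
tcp_rot: [-3.001, -0.928, -0.0]
ft_force: [0.5, 0.4, -0.9]
width: 19.0
```

```bash
python3 f.py
```

```text
F [ 0.07 -0.55 -1.29] T [-0.024  0.016 -0.01 ]
t 23.0 pos [ 587.  -191.4  231.6] F [ 0.  -0.6 -2. ] w 19.1 | shift [-1.   -0.74 -5.41] turn [-0.0004  0.0002 -0.    ]
```

>>> servo_tool:
  rows:
    - [[0,0,-3,0,0,0,230],[0,0,-8,0,0,0,230],[0,0,-14,0,0,0,230],[0,0,-22,0,0,0,230],[0,0,-32,0,0,0,230],[0,0,-43,0,0,0,230],[0,0,-51,0,0,0,230],[0,0,-54,0,0,0,230]]

```text
time: 24.0
tool_pos: [587.3, -191.6, 286.9]
tcp_rot: [3.0, 0.928, 0.002]
ft_force: [0.9, 0.1, -0.5]
width: 18.8
```

```bash
python3 f.py;python3 -c "
from h import *
plan(592.3,166.8,286,.6)
s=env.get_image('side')
b=cv2.resize(s[170:305,290:470],(800,600),interpolation=2)
cv2.imwrite('pics/p3.png',b[:,:,::-1])"
```

```text
F [-0.04  0.25 -1.63] T [-0.014  0.003  0.023]
t 24.25 pos [ 586.9 -191.4  285.2] F [-0.2 -0.5 -2.1] w 19.1 | shift [-0.92 -0.6  48.18] turn [-0.001   0.0005 -0.    ]
t 24.25 pos [ 586.9 -191.4  285.2] F [-0.2 -0.5 -2.1] w 19.1 | shift [ 206.67 -292.62   -0.64] turn [-0.001   0.0005 -0.    ]
```

View pics/p3.png

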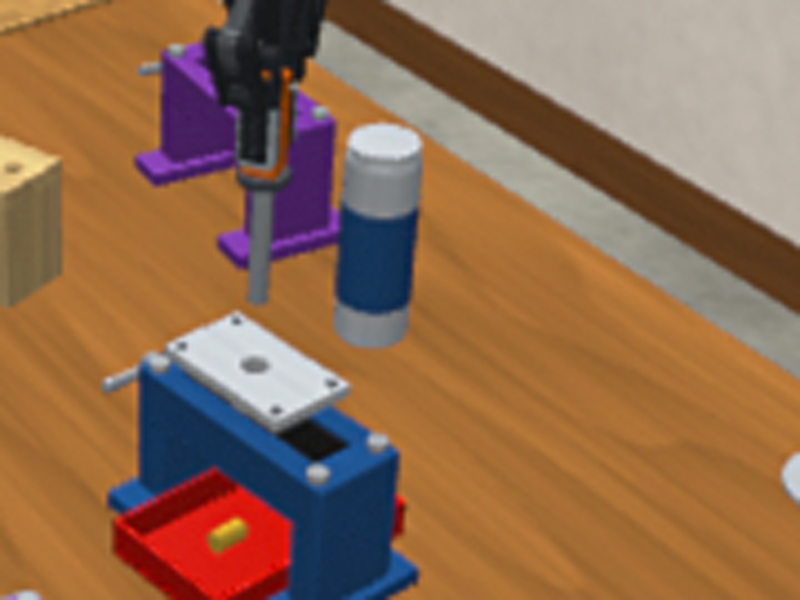

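```bash
python3 -c "
from h import *
P=proj('side',[[586.9,-191.4,170.2],[586.9,-191.4,248]]);print(((P+.5-[290,170])*800/180).round(1))"
```

```text
[[260.7 300.1]
 [266.2 179.4]]
```

>>> servo_tool:
  rows:
    - [[12,-17,0,0,0,0,230],[42,-60,0,0,0,0,230],[77,-109,0,0,0,0,230],[112,-158,0,0,0,0,230],[147,-207,0,0,0,0,230],[180,-255,0,0,0,0,230],[200,-283,0,0,0,0,230],[206.7,-292.6,0,0,0,0,230]]

```text
time: 25.3
tool_pos: [591.4, 170.1, 285.6]
tcp_rot: [-2.998, -0.935, 0.001]
ft_force: [0.3, -0.3, -1.6]
width: 19.1
```

>>> servo_tool:
  rows:
    - [[0,0,2,0,0,0,230],[0,0,8,0,0,0,230],[0,0,16,0,0,0,230],[0,0,26,0,0,0,230],[0,0,36,0,0,0,230],[0,0,44,0,0,0,230],[0,0,50,0,0,0,230],[0,0,52,0,0,0,230]]

```text
time: 26.3
tool_pos: [592.3, 166.8, 233.2]
tcp_rot: [-3.001, -0.928, 0.001]
ft_force: [0.4, -0.0, -1.3]
width: 19.2
```

```bash
python3 -c "
from h import *
plan(592.3,166.8,222,.6)
t=env.get_image('top');s=env.get_image('side')
a=cv2.resize(t[220:256,205:253],(400,300),interpolation=2);b=cv2.resize(s[175:220,255:315],(400,300),interpolation=2)
P=proj('side',[[592.3,166.8,117],[592.3,166.8,95]]);print(((P+.5-[255,175])*400/60).round(1))
P=proj('top',[[592.3,166.8,117],[592.3,166.8,95]]);print(((P+.5-[205,220])*400/48).round(1))
cv2.imwrite('pics/p4.png',np.hstack([a,b])[:,:,::-1])"
```

```text
t 26.3 pos [592.3 166.8 233.2] F [ 0.4 -0.  -1.3] w 19.2 | shift [-1.000e-02 -5.000e-02  1.124e+01] turn [-0.0004  0.0006  0.0001]
[[197.3 152.4]
 [199.1 193.7]]
[[141.3 117.7]
 [152.5 131.7]]
```

View pics/p4.png

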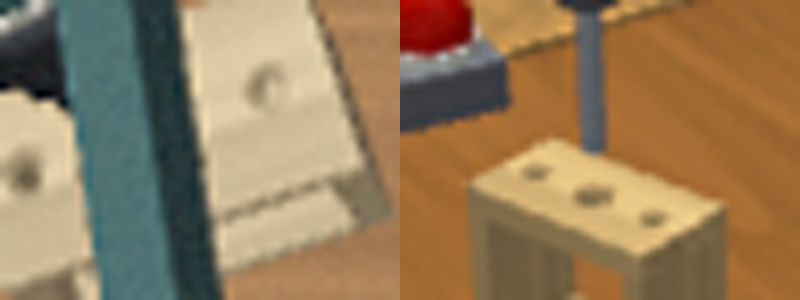

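>>> servo_tool:
  rows:
    - [[0,0,4,0,0,0,230],[0,0,8,0,0,0,230],[0,0,12,0,0,0,230],[0,0,16,0,0,0,230],[0,0,19,0,0,0,230],[0,0,22,0,0,0,230],[0,0,25,0,0,0,230],[0,0,27,0,0,0,230]]

```text
time: 27.4
tool_pos: [592.5, 166.7, 206.6]
tcp_rot: [-3.001, -0.928, 0.0]
ft_force: [-0.8, 0.2, -1.1]
width: 19.2
```

```bash
python3 f.py
```

```text
F [ 0.04  0.12 -1.2 ] T [ 0.018 -0.004 -0.008]
t 27.65 pos [592.6 166.7 207. ] F [ 0.3  0.2 -1.4] w 19.1 | shift [-207.8   291.77  -30.06] turn [ 0.0001 -0.0004  0.    ]
```

>>> servo_tool:
  rows:
    - [[0,0,2,0,0,0,230],[0,0,4,0,0,0,230],[0,0,6,0,0,0,230],[0,0,8,0,0,0,230],[0,0,10,0,0,0,230],[0,0,12,0,0,0,230],[0,0,14,0,0,0,230],[0,0,15,0,0,0,230]]

```text
time: 28.65
tool_pos: [592.4, 166.7, 191.6]
tcp_rot: [-3.001, -0.928, 0.0]
ft_force: [1.0, -0.2, -2.1]
width: 19.1
```

```bash
python3 f.py
```

```text
F [-0.21  0.02 -1.25] T [ 0.029 -0.009 -0.001]
t 28.9 pos [592.5 166.7 191.9] F [ 0.3 -0.3 -0.9] w 19.1 | shift [-207.77  291.79  -45.1 ] turn [ 0.     -0.0002 -0.    ]
```

Free of contact in the hole; lower to just above home.

>>> servo_tool:
  rows:
    - [[0,0,6,0,0,0,230],[0,0,14,0,0,0,230],[0,0,22,0,0,0,230],[0,0,30,0,0,0,230],[0,0,38,0,0,0,230],[0,0,46,0,0,0,230],[0,0,53,0,0,0,230],[0,0,56,0,0,0,230]]

```text
time: 29.9
tool_pos: [592.2, 166.7, 135.1]
tcp_rot: [-3.001, -0.928, 0.001]
ft_force: [0.3, 0.0, -1.4]
width: 19.1
```

>>> servo_tool:
  rows:
    - [[0,0,0.4,0,0,0,230],[0,0,0.8,0,0,0,230],[0,0,1.2,0,0,0,230],[0,0,1.6,0,0,0,230],[0,0,2,0,0,0,230],[0,0,2.4,0,0,0,230],[0,0,2.8,0,0,0,230],[0,0,3,0,0,0,230]]

```text
time: 30.9
tool_pos: [592.5, 166.7, 132.8]
tcp_rot: [-3.001, -0.928, 0.0]
ft_force: [-0.1, 1.1, -1.6]
width: 18.8
```

```bash
python3 f.py
```

```text
F [ 0.17  0.12 -1.6 ] T [-0.011  0.012 -0.012]
t 31.15 pos [592.5 166.7 132.8] F [ 0.2 -0.6 -1. ] w 19.4 | shift [-207.75  291.8  -104.19] turn [-0.     -0.0001  0.    ]
```

>>> servo_tool:
  rows:
    - [[0,0,0.2,0,0,0,230],[0,0,0.4,0,0,0,230],[0,0,0.6,0,0,0,230],[0,0,0.8,0,0,0,230],[0,0,1,0,0,0,230],[0,0,1.1,0,0,0,230],[0,0,1.1,0,0,0,230],[0,0,1.1,0,0,0,230]]

```text
time: 32.15
tool_pos: [592.5, 166.7, 132.1]
tcp_rot: [-3.001, -0.928, -0.0]
ft_force: [-1.0, -0.1, 2.4]
width: 19.1
```

```bash
python3 f.py
```

```text
F [-1.72 -0.45  3.02] T [-0.098  0.328 -0.017]
t 32.4 pos [592.5 166.8 132.1] F [-2.3 -0.4  3.1] w 19.2 | shift [-207.75  291.8  -104.92] turn [ 0.0001 -0.0003  0.    ]
```

>>> servo_tool:
  rows:
    - [[0,0,0,0,0,0,190],[0,0,0,0,0,0,170],[0,0,0,0,0,0,150],[0,0,0,0,0,0,120],[0,0,0,0,0,0,80],[0,0,0,0,0,0,40],[0,0,0,0,0,0,0],[0,0,0,0,0,0,0]]
  newtons: 20

```text
time: 33.4
tool_pos: [592.5, 166.8, 131.8]
tcp_rot: [-3.001, -0.928, -0.0]
ft_force: [-0.5, 0.5, -1.0]
width: 85.2
```

>>> servo_tool:
  rows:
    - [[0,0,0,0,0,0,0],[0,0,-4,0,0,0,0],[0,0,-14,0,0,0,0],[0,0,-30,0,0,0,0],[0,0,-50,0,0,0,0],[0,0,-72,0,0,0,0],[0,0,-92,0,0,0,0],[0,0,-100,0,0,0,0]]

```text
time: 34.4
tool_pos: [593.3, 166.9, 235.0]
tcp_rot: [3.001, 0.928, 0.008]
ft_force: [-0.6, 0.1, -0.0]
width: 85.4
```

>>> servo_tool:
  rows:
    - [[5,-30,0,0,0,0,0],[10,-70,0,0,0,0,0],[15,-110,0,0,0,0,0],[20,-150,0,0,0,0,0],[20,-190,0,0,0,0,0],[20,-220,0,0,0,0,0],[20,-240,0,0,0,0,0],[20,-240,0,0,0,0,0]]

```text
time: 35.4
tool_pos: [472.9, 376.8, 231.8]
tcp_rot: [3.0, 0.931, 0.0]
ft_force: [-0.0, -0.0, -0.0]
width: 85.7
```

```bash
python3 f.py; python3 -c "
from h import *
t=env.get_image('top');s=env.get_image('side')
a=cv2.resize(t[205:265,185:265],(400,300),interpolation=2);b=cv2.resize(s[175:244,250:342],(400,300),interpolation=2)
c=cv2.resize(t[210:282,325:421],(400,300),interpolation=2);d=cv2.resize(s[235:319,300:412],(400,300),interpolation=2)
cv2.imwrite('pics/end.png',np.vstack([np.hstack([a,c]),np.hstack([b,d])])[:,:,::-1]);cv2.imwrite('pics/endt.png',t[:,:,::-1])"
```

```text
F [ 0.05 -0.11  0.11] T [-0.024  0.002  0.001]
t 35.65 pos [474.3 375.1 231.7] F [ 0.5 -0.5  0.6] w 85.5 | shift [-226.92  530.94   -5.13] turn [ 0.0004  0.0001 -0.0017]
```

View pics/end.png

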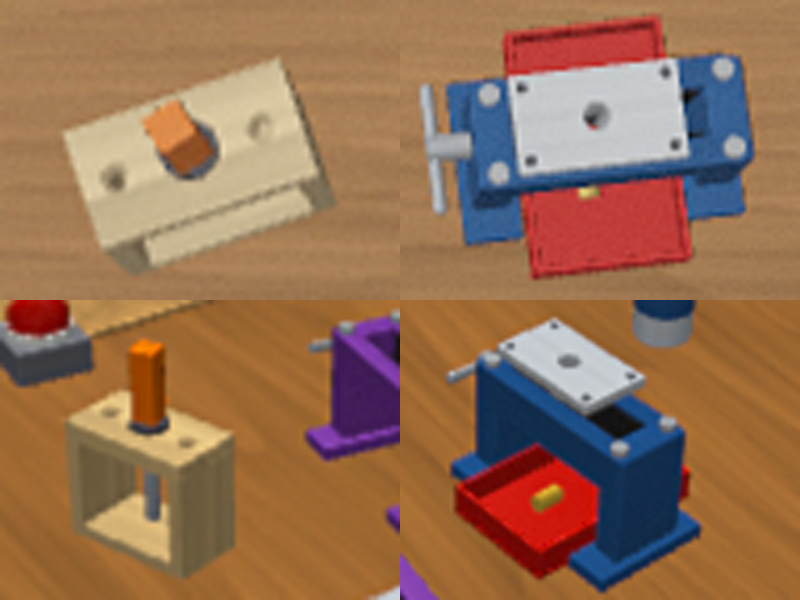

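View pics/endt.png

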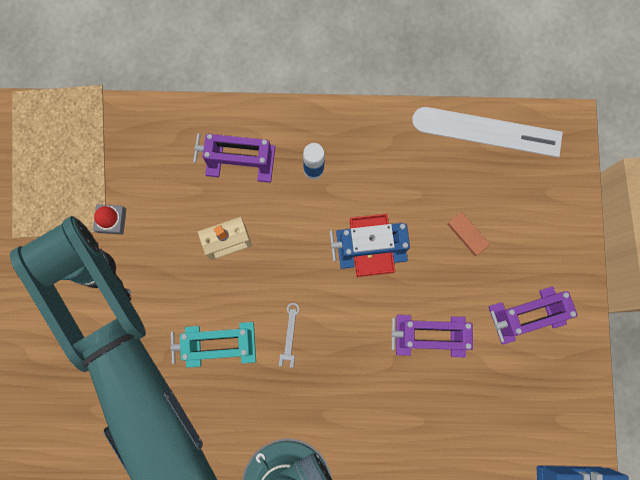

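The drift is upright in the stand and looks the same as at the start (handle in the top view at 222,233). The plug lies in the tray (side view 341,290), the bore shows red tray through it, the flange is back at its height, and the bystanders haven't moved.

```bash
python3 -c "
from rig import env
print(env.hand_in())"
```

```text
the job is handed in; nothing more can be done
None
```

The job is done and handed in at about 36 s. I took the drift from the stand and fed it into the flanged tube in the blue clamp. It pushed the plug out into the red tray, and I put it back in the same hole and let go.

- **Pushing:** The plug slid at roughly 8–10 N, and the tube gave about 5 mm by my estimate and then sprang back. Near the end of the stroke a side load of about 5 N built up in the bore. I corrected for it, and it was gone before the drift came out.
- **Last checks:** The pictures show the plug lying in the tray, a clear bore and the flange back at its starting height. The drift stands upright with its collar on the stand, and the bystanders are where they were. As the drift seated, the force rose by about 4.6 N at the same height it was picked up from (132.1 mm against 132.0 mm). The gripper was open, away from the tray and touching nothing.
- **Disagreements:** The two cameras differed by about 2–3 mm on position, so I aligned the drift by comparing its tip with the bore in the pictures and by feel. No final check failed.

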